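Hold the dosing pump's pressure arm open against its stop

ROBOT

A 7-joint arm with a two-finger parallel gripper is mounted at the origin on the work surface. World frame = base frame: x ahead of the robot, y to its left, z up, the work surface at z = 0. Lengths are in m, angles in rad, forces in N, time in s.
With the tool pointing down it reaches from about 0.4 to 0.875 m from the base axis. Payload 6.5 kg.
Tool frame: the origin (TCP) lies at the centre of the arm's flange, where the gripper is bolted on; the fingertips stand ahead of it and the grasp point (between the pads) lies 147 mm ahead of it (r.tip_reach is the z of the fingertips in the tool frame, in m); z points along the fingers, y is the line along which they close (so a half turn about z gives the same grasp; the last joint's range is limited). The gripper opens to 88 mm and grips with 3 to 60 N. Pads are 18 mm wide; open, the fingers measure 123 mm over their backs; the gripper's body (75 mm by 187 mm) begins 45 mm behind the grasp point.
Start: joints at [1.061, 0.536, -0.004, 1.538, 0.003, 1.067, -0.071], TCP at [0.279, -0.587, 0.405] pointing down, gripper open.
Joint ranges: [-2.7, 2.7], [-0.37, 2.16], [-1.27, 1.26], [0.24, 2.4], [-1.31, 4.45], [0.19, 1.91], [-2.76, 2.76]. Speed limits (rad/s): [2.39, 2.39, 3.14, 3.14, 3.14, 3.14, 3.14].

INTERFACE

Orientations are given as [roll, pitch, yaw] about the fixed x, y, z axes, in that order (R = Rz(yaw) Ry(pitch) Rx(roll)).
In Python, from workcell import readout, imaging, finish_job, r gives the robot as it stands.
- The arm moves only by the shell command python3 -m jog 'ROWS' [OPENING] [FORCE]. ROWS is a JSON list of rows, 1 to 5 of them, each written [[dx, dy, dz], [rx, ry, rz]]: dx, dy, dz in shares of the most that a row can go, 1 being 62.5 mm, then a rotation vector rx, ry, rz in a scale on which 1.0 is 60 degrees; each row shifts and turns the commanded pose from where the row before left it, along the tool's axes as they then stand; what a row does not reach is not made up. A row lasts 1/8 s, in which the tool goes at most 0.0625 m and 0.188 rad, less where a joint would pass 70% of its speed; a pose out of reach is approached as far as the arm can. OPENING is the finger opening in m, set as the command begins (- or left out keeps the last). The fingers move at their own pace and stop on an object; FORCE is the grip in N (left out, the last holds). Time passes only in rows, so rows that do not move let the fingers close. It prints the time, the measured TCP pose, the force, the opening and the grip force at its end. Input that does not fit is refused with a message, and nothing moves.
- readout.get_obs(): the state, without advancing time (a new reading comes with each control period).
- imaging.camera(name): name is "scene" or "side" or "wrist"; returns (picture, depth): 480x640x3 uint8, red, green, blue; 480x640 float32, m along the optical axis (not along the pixel's ray), 0 where there is no reading.
- imaging.camera_params(name): a dict with "K" (3x3 intrinsics, pixels), "k1" (the pictures are not rectified: a ray, as slopes to the right and down, at radius r is drawn at 1 + k1 r^2 times it, then the intrinsics apply), "rvec" (rotation vector, rad) and "tvec" (3), from world to camera coordinates, as OpenCV has them; the wrist camera has in their place "mount" (4x4, takes a point from camera to tool coordinates, whose origin is the TCP and whose axes are the flange's). Camera axes: x right, y down, z forward; pixel columns grow to the right and rows downward; lengths in m; the calibration is good to about 2 mm. A picture is of the moment at which its call begins: read the wrist's pose just before it. camera_params takes no time and is no camera call.
- finish_job(): hands the job in; it is judged then, once.
The state is a dict: "clock": time; "joint_pos": joint angles; "qvel": joint speeds; "tau": joint torques, N m; "eef_pos": TCP position; "ee_rot": TCP orientation; "ft_force": force on the tool from outside, world axes, zero at the start; "torque": the same for the moment, N m; "finger_gap": finger opening in m; "finger_force": force on a finger pad.
Only numpy, scipy, OpenCV 4.12 (cv2) and the standard library are available. Lean on these libraries where they do the work, as an engineer would, in place of code of your own. Each camera call takes 0.05 s, during which the arm holds its last target. There are 200 camera calls.

TASK

The white dosing pump needs a new tube laid in its roller head. Take the blue upright grip of the sprung pressure arm, swing the arm away from the rollers until you feel it come up firmly against its stop screw, and finish holding it there, pressed firmly on the screw, so that the tube can go in; do not let the arm fly back onto the rollers, do not force it against the screw, and leave the things around the pump where they are.

Things in the scene. Friction and masses are not known exactly. Their poses are not given: they have to be found in the camera images.
- pump: White dosing pump, fixed, 250 mm deep, 280 wide. Origin: centre of its underside on the bench; x to its rear, y to its left, z up; sloping panel at the front (-x). On top, 108 mm above the bench, an aluminium head plate with a four-roller rotor and the pressure arm. Only the blue grip stands above 155 mm; within 45 mm of the grip's path nothing else stands above 135 mm.
- opening (a joint): Opening of the pressure arm about its vertical pivot, rad. 0 = closed, shoe at the rollers; grows counter-clockwise seen from above, away from the rollers. A spring pulls it shut: about 4 N at the grip when closed, 8 N at the stop. The stop screw ends the swing between 0.58 and 0.82 (set differently each time); past that it is rigid.
- pressure_arm: The sprung pressure arm: a white curved shoe on a steel lever 128 mm long, 18 wide, 14 thick (its top 127 mm above the bench), with the blue grip near its end. Origin on the pivot axis at the level of the head plate (108 mm above the bench), x along the lever towards the grip, z up.
- grip (a point): Point on the axis of the upright blue grip, 20 mm below its top and 153 mm above the bench. The grip is a round post 18 mm in diameter and 46 mm tall standing on the lever (127 to 173 mm above the bench), 115 mm from the pivot axis; it turns with the lever.
- pivot (a point): Point on the pivot axis of the pressure arm, 153 mm above the bench (centre of the circle on which the grip moves).
- stop_screw: Fixed steel screw, 10 mm in diameter with a brass head, held in a lug at the right of the head plate; it limits the arm's opening. Origin at the tip of its domed end, 120 mm above the bench; its x points out of the tip, towards the oncoming side of the lever (along the pump's y). The lever's side meets it about 75 mm from the pivot.
- spare_roller: Bystander: loose cream-white pump roller, 19 mm in diameter, 23 mm high, standing on the head plate at the rear left. Origin under its centre.
- spanner: Bystander: loose steel spanner, 150 mm, lying on the bench at the pump's left. Origin under its middle.
- sample0: Bystander: white sample jar, 44 mm in diameter, 85 mm high, right of the pump. Origin under its centre.
- sample1: Bystander: white sample jar like sample0.
- sample2: Bystander: white sample jar like sample0.
- amber: Bystander: amber bottle, 60 mm in diameter, 130 mm high, left of the pump. Origin under its centre.
- beaker: Bystander: glass beaker, 68 mm in diameter, 90 mm high, left of and beyond the pump. Origin under its centre.

How it is judged:
By the outcome, as a careful person would: the job done as asked, in the order asked, and still so for the second after the job is handed in, while the arm keeps its last pose, push and grip.
It also fails if it takes over 45 s, if anything falls off the work surface, if the arm or the gripper's body presses on something with over 40 N, if the wrist force passes 120 N, or if a joint passes its speed limit or range.

## Working session

There is one attempt and no reset: what is moved stays moved. The work goes in short steps, Python scripts to look and compute and a shell command to move; the robot and the scene stay as the last step left them, time stands still between calls to the robot, and variables do not carry over. Pictures are saved under pics/ and viewed, at most 10 in all, crops included, and the job is handed in when it is done.

```bash
mkdir -p pics; cat > h.py <<'E'
import numpy as np, cv2
from workcell import readout, imaging, r
def cast(name,uv,z,obs=None):
    p=imaging.camera_params(name);K=np.array(p["K"],float);k1=p["k1"]
    uv=np.asarray(uv,float).reshape(-1,1,2)
    n=cv2.undistortPoints(uv,K,np.array([k1,0,0,0.]))[:,0]
    d=np.c_[n,np.ones(len(n))]
    if "mount" in p:
        from scipy.spatial.transform import Rotation as R
        M=np.eye(4);M[:3,:3]=R.from_euler('xyz',obs["ee_rot"]).as_matrix();M[:3,3]=obs["eef_pos"]
        T=M@np.array(p["mount"]);Rw=T[:3,:3];c=T[:3,3]
    else:
        Rc=cv2.Rodrigues(np.array(p["rvec"],float))[0];Rw=Rc.T;c=-Rw@np.array(p["tvec"],float).ravel()
    w=d@Rw.T
    return c+w*((z-c[2])/w[:,2])[:,None]
def blue(img):
    h=cv2.cvtColor(img,cv2.COLOR_RGB2HSV)
    m=cv2.inRange(h,(100,110,50),(128,255,255))
    n,l,s,c=cv2.connectedComponentsWithStats(m)
    return [(s[i].tolist(),c[i].round(1).tolist()) for i in range(1,n) if s[i][4]>25],l
E
python3 - <<'E'
from h import *
print(readout.get_obs(),r.tip_reach)
ims=[]
for n in("scene","side"):
    a,d=imaging.camera(n);np.savez(f"{n}.npz",a=a,d=d)
    cv2.imwrite(f"pics/{n}.png",a[:,:,::-1]);print(n,blue(a)[0])
E
```

```text
{'clock': 0.0, 'joint_pos': array([ 1.06081861,  0.53715654, -0.0044565 ,  1.53884044,  0.00260799,
        1.06730812, -0.07118731]), 'qvel': array([ 0.00103632,  0.00170109,  0.00115729,  0.00127003, -0.00020849,
       -0.00073795,  0.00110522]), 'tau': array([-2.42001915e-04, -5.70974600e+01,  9.90754813e-01, -2.51594067e+01,
       -5.62954566e-02,  1.80208980e-02,  1.45708555e-04]), 'eef_pos': array([ 0.27895341, -0.58674211,  0.40385765]), 'ee_rot': array([-3.13989047e+00,  1.23223783e-04,  4.43881606e-01]), 'ft_force': array([ 0.62684192, -0.20858615, -0.44202843]), 'torque': array([-0.01232848,  0.01799718,  0.02407298]), 'finger_force': 0.0, 'finger_gap': 0.08862207286097139} 0.166
scene [([376, 201, 9, 19, 136], [380.2, 209.5]), ([516, 219, 93, 39, 1256], [558.2, 235.6]), ([0, 271, 20, 20, 272], [8.4, 280.1]), ([171, 361, 177, 119, 11441], [259.4, 427.5])]
side [([594, 54, 17, 19, 268], [601.6, 62.4]), ([420, 102, 16, 14, 198], [428.0, 108.5]), ([203, 136, 79, 77, 3366], [243.0, 175.1]), ([279, 257, 9, 19, 140], [283.3, 266.0]), ([276, 289, 99, 78, 248], [322.8, 331.9]), ([250, 339, 23, 22, 30], [260.2, 348.8]), ([31, 382, 134, 98, 5043], [103.5, 444.9])]
```

View pics/scene.png

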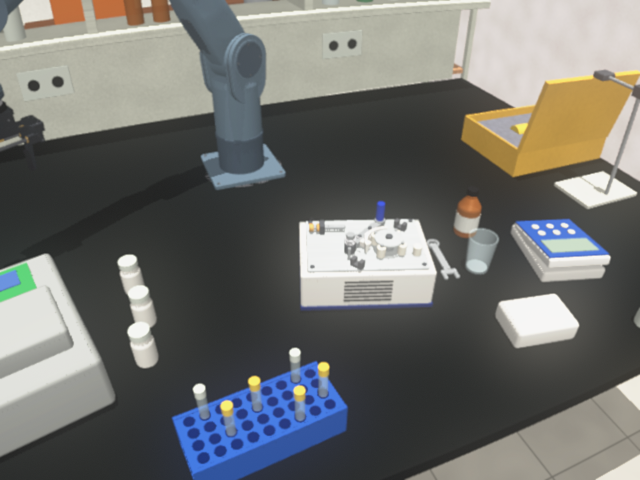

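View pics/side.png

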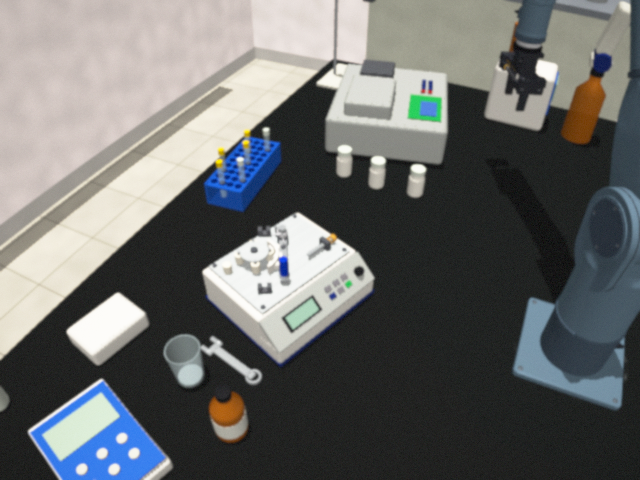

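The scene view shows the grip at (380,209) and the brass screw near (318,228). In the side view the grip is at (283,266) and the screw near (330,240). Next I'll zoom in on the head.

```bash
python3 - <<'E'
from h import *
a=np.load("scene.npz")["a"];b=np.load("side.npz")["a"]
c=np.hstack([cv2.resize(a[190:310,290:450],None,fx=2.5*1,fy=2.5,interpolation=3),cv2.resize(b[205:365,200:380][:, :],(400,300*160*400//(180*300) if 0 else 356),interpolation=3)[:300]])
cv2.imwrite("pics/crop.png",c[:,:,::-1])
for n,im,uvt,uvb in(("scene",a,(380.5,202.5),(380,219)),("side",b,(283.5,259),(283,274))):
    print(n,cast(n,[uvt],.173),cast(n,[uvb],.127))
print(cast("scene",[(380.2,209.5)],.153),cast("side",[(283.3,266)],.153))
E
```

```text
scene [[0.58731424 0.16485342 0.173     ]] [[0.58462431 0.16881043 0.127     ]]
side [[0.58557055 0.16618664 0.173     ]] [[0.59001984 0.16432072 0.127     ]]
[[0.58507592 0.16692917 0.153     ]] [[0.58699912 0.16621211 0.153     ]]
```

View pics/crop.png

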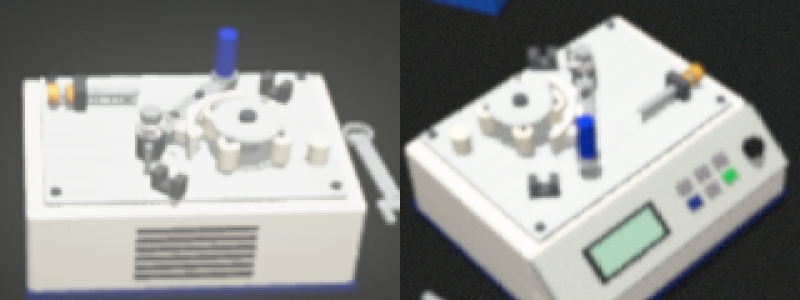

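The crop shows the grip near the lever's far end. The pivot post is at about (350,238) in the scene view, and at about (281,230) in the side view. The screw lies along pump y. Both views agree on the grip, (0.586, 0.1665), so I'm moving to hover near it.

Units first: shifts go in shares of 62.5 mm and turns go in shares of 60 degrees. So 0.045 m is 0.72, -0.042 m is -0.672.

```bash
python3 -m jog '[[[0.72,-0.672,0],[0,0,0]],[[0.72,-0.672,0],[0,0,0]],[[0.72,-0.672,0],[0,0,0]],[[0.72,-0.672,0],[0,0,0]],[[0.72,-0.672,0],[0,0,0]]]' 0.06 20
python3 -m jog '[[[0.72,-0.672,0],[0,0,0]],[[0.72,-0.672,0],[0,0,0]],[[0.72,-0.672,0],[0,0,0]],[[0.72,-0.672,0],[0,0,0]],[[0.48,-0.48,0],[0,0,0]]]'
python3 -m jog '[[[0,0,0],[0,0,0]],[[0,0,0],[0,0,0]]]'
python3 - <<'E'
from h import *
o=readout.get_obs();a,d=imaging.camera("wrist");np.savez("w.npz",a=a,d=d,p=o["eef_pos"],q=o["ee_rot"])
cv2.imwrite("pics/w.png",a[:,:,::-1]);print(blue(a)[0],o["ft_force"])
for i in (0.108,.127,.14):print(i,cast("scene",[(350,235)],i),cast("side",[(281,230)],i))
c=cast("scene",[(290+55/2.5,190+191/2.5),(290+336/2.5,190+185/2.5)],.108);print(c, np.arctan2(*(c[1]-c[0])[[1,0]]))
E
```

```text
clock: 0.72
eef_pos: [0.3925, -0.2987, 0.4046]
ee_rot: [-3.142, 0.0, 0.444]
ft_force: [0.6, -0.4, -0.4]
finger_gap: 0.0599
finger_force: 0.0
clock: 1.35
eef_pos: [0.4972, -0.0288, 0.4046]
ee_rot: [-3.141, -0.0, 0.446]
ft_force: [0.1, -0.9, 0.2]
finger_gap: 0.0605
finger_force: 0.0
clock: 1.6
eef_pos: [0.4964, -0.0325, 0.4044]
ee_rot: [3.141, 0.001, 0.443]
ft_force: [-0.4, -0.5, -0.6]
finger_gap: 0.0604
finger_force: 0.0
[([120, 120, 17, 20, 159], [128.3, 129.2])] [-0.39994283 -0.46616785 -0.6407535 ]
0.108 [[0.59176461 0.09247993 0.108     ]] [[0.66928054 0.03010821 0.108     ]]
0.127 [[0.61545201 0.08068112 0.127     ]] [[0.65809984 0.0486348  0.127     ]]
0.14 [[0.63165918 0.07260824 0.14      ]] [[0.65044988 0.06131089 0.14      ]]
[[ 0.66237396 -0.02505146  0.108     ]
 [ 0.74083046  0.19207531  0.108     ]] 1.2240553428140921
```

View pics/w.png

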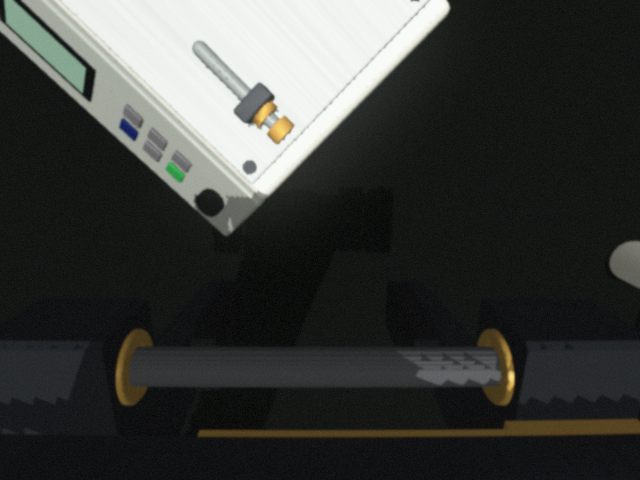

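The wrist view shows the screw, with its tip near (198,45), and no arm yet. The pump's yaw is about -0.35. I'll shift left to bring the arm into view.

To row units: -0.06 m is -0.96.

```bash
python3 -m jog '[[[0,-0.96,0],[0,0,0]],[[0,-0.96,0],[0,0,0]],[[0,0,0],[0,0,0]],[[0,0,0],[0,0,0]]]'
python3 - <<'E'
from h import *
o=readout.get_obs();a,d=imaging.camera("wrist");np.savez("w.npz",a=a,d=d,p=o["eef_pos"],q=o["ee_rot"])
cv2.imwrite("pics/w2.png",a[:,:,::-1]);print(blue(a)[0])
E
```

```text
clock: 2.15
eef_pos: [0.4455, 0.075, 0.4048]
ee_rot: [3.141, 0.0, 0.442]
ft_force: [0.1, -0.4, 0.3]
finger_gap: 0.06
finger_force: 0.0
[([268, 119, 20, 21, 200], [277.3, 129.3])]
```

View pics/w2.png

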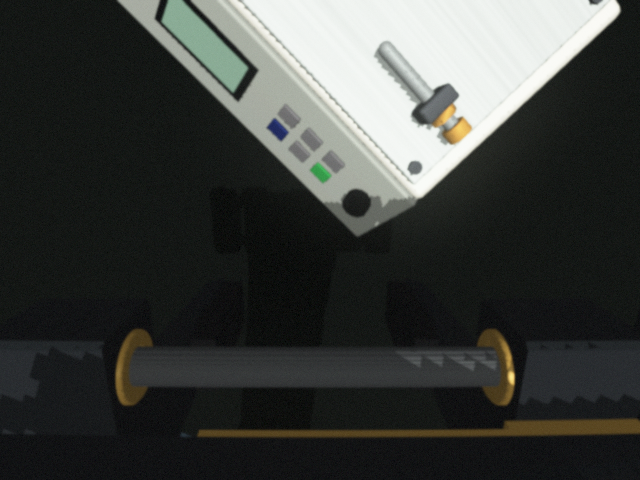

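To row units: 0.042 m is 0.672, -0.038 m is -0.608, 0.16 rad is 0.1528.

```bash
python3 -m jog '[[[0.672,-0.608,0],[0,0,0]],[[0.672,-0.608,0],[0,0,0]],[[0.672,-0.608,0],[0,0,0]],[[0,0,0],[0,0,0.1528]],[[0,0,0],[0,0,0.1528]]]'
python3 -m jog '[[[0,0,0],[0,0,0.1623]],[[0,0,0],[0,0,0.1623]],[[0,0,0],[0,0,0.1623]],[[0,0,0],[0,0,0.1623]],[[0,0,0],[0,0,0.1528]]]'
python3 -m jog '[[[0,0,0],[0,0,0]],[[0,0,0],[0,0,0]]]'
python3 - <<'E'
from h import *
o=readout.get_obs();a,d=imaging.camera("wrist");np.savez("w.npz",a=a,d=d,p=o["eef_pos"],q=o["ee_rot"])
cv2.imwrite("pics/w3.png",a[:,:,::-1]);b=blue(a)[0];print(b)
for s,c in b: print(c,cast("wrist",[c],.165,o))
E
```

```text
clock: 2.82
eef_pos: [0.5114, 0.2323, 0.404]
ee_rot: [3.141, 0.001, 0.116]
ft_force: [0.2, 0.0, 0.7]
finger_gap: 0.0601
finger_force: 0.0
clock: 3.45
eef_pos: [0.5114, 0.2307, 0.4035]
ee_rot: [3.14, 0.002, -0.715]
ft_force: [0.0, 0.4, -0.8]
finger_gap: 0.0601
finger_force: 0.0
clock: 3.7
eef_pos: [0.5101, 0.2337, 0.4041]
ee_rot: [3.14, 0.001, -0.703]
ft_force: [-0.2, -0.2, 0.3]
finger_gap: 0.06
finger_force: 0.0
[([302, 45, 33, 42, 1055], [317.7, 64.7]), ([416, 139, 17, 16, 175], [424.1, 146.8]), ([0, 317, 5, 9, 31], [1.5, 321.5])]
[317.7, 64.7] [[0.58597884 0.1658345  0.165     ]]
[424.1, 146.8] [[0.51485772 0.14775507 0.165     ]]
[1.5, 321.5] [[0.60219596 0.4203568  0.165     ]]
```

View pics/w3.png

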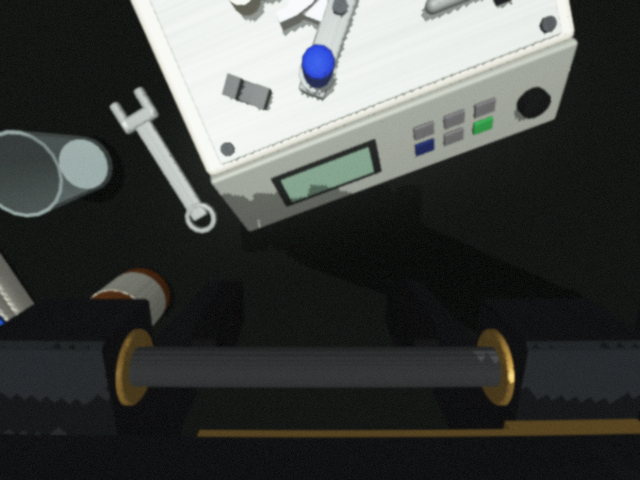

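The wrist view confirms the grip at (318,65), which is (0.586, 0.166). The lever runs up to the right. I'll move over the grip and measure the pivot.

To row units: 0.051 m is 0.816, 0.002 m is 0.032.

```bash
python3 -m jog '[[[0.816,0.016,0],[0,0,0]],[[0.816,0.032,0],[0,0,0]],[[0,0,0],[0,0,0]],[[0,0,0],[0,0,0]]]'
python3 - <<'E'
from h import *
o=readout.get_obs();a,d=imaging.camera("wrist");np.savez("w.npz",a=a,d=d,p=o["eef_pos"],q=o["ee_rot"])
cv2.imwrite("pics/w4.png",a[:,:,::-1]);b=blue(a)[0];print(b)
for s,c in b: print(c,cast("wrist",[c],.173,o))
E
```

```text
clock: 4.25
eef_pos: [0.5856, 0.165, 0.4039]
ee_rot: [3.141, 0.002, -0.705]
ft_force: [-0.6, -0.9, -0.2]
finger_gap: 0.0602
finger_force: 0.0
[([298, 219, 28, 43, 996], [311.6, 240.7]), ([404, 261, 16, 10, 90], [411.3, 265.3])]
[311.6, 240.7] [[0.59082799 0.1615557  0.173     ]]
[411.3, 265.3] [[0.5413282  0.12679026 0.173     ]]
```

View pics/w4.png

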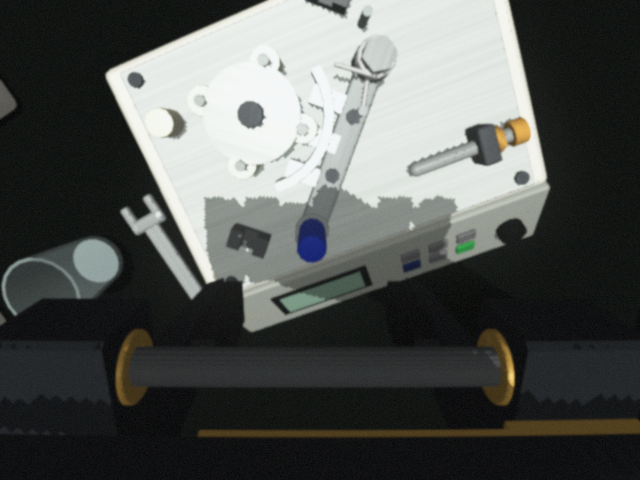

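The whole head is now visible: pivot cap at (376,55), lever holes at (352,117) and (332,176), grip at (312,240), screw tip at (413,170).

```bash
python3 - <<'E'
from h import *
w=np.load("w.npz");o=dict(eef_pos=w["p"],ee_rot=w["q"])
d=w["d"]
g=np.array([.586,.166,0])
h=cast("wrist",[(352,117),(332.5,175.5)],.127,o)
v=h[0]-h[1];print(h,"dir",np.arctan2(v[1],v[0]), [np.arctan2(*(x-g)[[1,0]]) for x in h],np.linalg.norm((h-g)[:,:2],axis=1))
print(d[45:60:5,370:385:5],d[117,352],d[150,450])
for z in(.135,.145,.15,.153): p=cast("wrist",[(378,46)],z,o)[0];print(z,p,np.linalg.norm((p-g)[:2]),np.arctan2(*(p-g)[[1,0]]))
print(cast("wrist",[(413,170),(480,148)],.12,o))
E
```

```text
[[0.62677538 0.09696604 0.127     ]
 [0.60603633 0.13052036 0.127     ]] dir -1.0171931275089392 [np.float64(-1.0372751434367964), np.float64(-1.0567163155594959)] [0.0801768  0.04074628]
[[0.20770071 0.20828769 0.2088314 ]
 [0.20954028 0.2094657  0.20938411]
 [0.21012431 0.         0.20995499]] 0.24041975 0.2549723
0.135 [0.64871041 0.06022923 0.135     ] 0.12296361401715697 -1.0356213498314664
0.145 [0.64827843 0.06261565 0.145     ] 0.12069352721224534 -1.02861611434491
0.15 [0.64806245 0.06380886 0.15      ] 0.11956076809864329 -1.025013829482031
0.153 [0.64793286 0.06452478 0.153     ] 0.11888186868882124 -1.0228195240954066
[[0.57224475 0.08632027 0.12      ]
 [0.55468283 0.04269332 0.12      ]]
```

Pivot is about (0.645, 0.067) and the expected stop is at an opening of about 0.67. I'll align the tool y axis with the tangent, descend and close.

To row units: 0.04 m is 0.64, -0.001 m is -0.016, 0.165 rad is 0.1576.

```bash
python3 -m jog '[[[0,-0.016,0],[0,0,0.1528]],[[0,0,0],[0,0,0.1576]],[[0,0,0.64],[0,0,0]],[[0,0,0.64],[0,0,0]],[[0,0,0.32],[0,0,0]]]'
python3 -m jog '[[[0,0,0],[0,0,0]],[[0,0,0],[0,0,0]]]'
python3 -m jog '[[[0,0,0],[0,0,0]],[[0,0,0],[0,0,0]],[[0,0,0],[0,0,0]],[[0,0,0],[0,0,0]],[[0,0,0],[0,0,0]]]' 0.0 25
```

```text
clock: 4.92
eef_pos: [0.5847, 0.1674, 0.3021]
ee_rot: [3.137, 0.002, -1.025]
ft_force: [0.4, 0.6, 1.4]
finger_gap: 0.0598
finger_force: 0.0
clock: 5.18
eef_pos: [0.5869, 0.166, 0.3055]
ee_rot: [-3.141, 0.0, -1.028]
ft_force: [0.5, -0.0, 1.1]
finger_gap: 0.06
finger_force: 0.0
clock: 5.8
eef_pos: [0.5867, 0.1663, 0.3043]
ee_rot: [-3.141, -0.0, -1.028]
ft_force: [3.3, 2.6, -2.6]
finger_gap: 0.0172
finger_force: 25.0
```

To row units: 0.007 m is 0.112, 0.0002 m is 0.0032, -0.06 rad is -0.0573.

```bash
python3 -m jog '[[[0.0032,0.112,0],[0,0,-0.0573]],[[0.0032,0.112,0],[0,0,-0.0573]],[[0.0032,0.112,0],[0,0,-0.0573]],[[0.0032,0.112,0],[0,0,-0.0573]],[[0,0,0],[0,0,0]]]' - 40
python3 - <<'E'
from h import *
o=readout.get_obs();print(o["ft_force"],o["torque"],o["eef_pos"])
v=o["eef_pos"][:2]-[.6452,.0674];print(np.hypot(*v),np.arctan2(v[1],v[0])-2.11)
E
```

```text
clock: 6.42
eef_pos: [0.5645, 0.1492, 0.3043]
ee_rot: [-3.141, 0.0, -0.788]
ft_force: [4.2, 2.6, -4.0]
finger_gap: 0.017
finger_force: 40.0
[ 4.22807967  2.63492351 -4.0008742 ] [ 0.63507074 -0.67093741 -0.0493715 ] [0.56453107 0.14918991 0.30427278]
0.11487848526142065 0.2392945030438458
```

To row units: 0.007 m is 0.112, 0.0069 m is 0.1104, -0.06 rad is -0.0573.

```bash
cat > s.py <<'E'
from h import *
o=readout.get_obs();v=o["eef_pos"][:2]-[.6452,.0674];y=o["ee_rot"][2];f=o["ft_force"]
print("r",np.hypot(*v).round(4),"op",(np.arctan2(v[1],v[0])-2.11).round(4),"Ft",-(f[0]*np.sin(y)-f[1]*np.cos(y)).round(2),"Fx",(f[0]*np.cos(y)+f[1]*np.sin(y)).round(2),"Fz",f[2].round(2))
E
python3 -m jog '[[[0.0032,0.112,0],[0,0,-0.0573]],[[0.0032,0.112,0],[0,0,-0.0573]],[[0.0032,0.112,0],[0,0,-0.0573]],[[0.0032,0.1104,0],[0,0,-0.0573]],[[0,0,0],[0,0,0]]]';python3 s.py
python3 -m jog '[[[0.0016,0.0736,0],[0,0,-0.0382]],[[0.0016,0.0736,0],[0,0,-0.0382]],[[0,0,0],[0,0,0]]]'; python3 s.py
```

```text
clock: 7.05
eef_pos: [0.5473, 0.1277, 0.3043]
ee_rot: [-3.141, 0.0, -0.549]
ft_force: [4.1, 3.5, -4.6]
finger_gap: 0.017
finger_force: 40.0
r 0.115 op 0.4792 Ft 5.12 Fx 1.64 Fz -4.55
clock: 7.42
eef_pos: [0.5429, 0.12, 0.3043]
ee_rot: [-3.141, 0.001, -0.469]
ft_force: [3.0, 5.4, -4.6]
finger_gap: 0.0168
finger_force: 40.0
r 0.115 op 0.5568 Ft 6.2 Fx 0.2 Fz -4.6
```

Now small steps, about 1.2 mm each.

To row units: 0.0023 m is 0.0368, -0.02 rad is -0.0191.

```bash
python3 -m jog '[[[0,0.0368,0],[0,0,-0.0191]],[[0,0,0],[0,0,0]]]' >/dev/null; python3 s.py
python3 -m jog '[[[0,0.0272,0],[0,0,-0.0143]],[[0,0,0],[0,0,0]]]' >/dev/null; python3 s.py
python3 -m jog '[[[0,0.0192,0],[0,0,-0.0095]],[[0,0,0],[0,0,0]]]' >/dev/null; python3 s.py
python3 -m jog '[[[0,0.0192,0],[0,0,-0.0095]],[[0,0,0],[0,0,0]]]' >/dev/null; python3 s.py
```

```text
r 0.1151 op 0.5749 Ft 5.75 Fx 0.89 Fz -3.98
r 0.1151 op 0.5892 Ft 6.5 Fx 0.46 Fz -4.33
r 0.1151 op 0.5988 Ft 6.52 Fx 1.76 Fz -3.68
r 0.1151 op 0.6094 Ft 6.39 Fx 0.91 Fz -3.69
```

To row units: 0.0017 m is 0.0272, -0.015 rad is -0.0143.

```bash
python3 -m jog '[[[0,0.0272,0],[0,0,-0.0143]],[[0,0,0],[0,0,0]]]' >/dev/null; python3 s.py
python3 -m jog '[[[0,0.0192,0],[0,0,-0.0095]],[[0,0,0],[0,0,0]]]' >/dev/null; python3 s.py
python3 -m jog '[[[0,0.0192,0],[0,0,-0.0095]],[[0,0,0],[0,0,0]]]' >/dev/null; python3 s.py
```

```text
r 0.1152 op 0.6183 Ft 7.73 Fx 0.77 Fz -6.16
r 0.1152 op 0.6226 Ft 10.47 Fx 2.42 Fz -7.15
r 0.1153 op 0.6267 Ft 13.99 Fx 2.03 Fz -8.59
```

Contact came at an opening of about 0.617, where the force rose from 6.5 to 14 N while motion nearly stopped. I'll press a little further.

```bash
python3 -m jog '[[[0,0.0192,0],[0,0,0]],[[0,0,0],[0,0,0]]]' >/dev/null; python3 s.py
python3 -m jog '[[[0,0.0192,0],[0,0,0]],[[0,0,0],[0,0,0]]]' >/dev/null; python3 s.py
python3 -m jog '[[[0,0,0],[0,0,0]],[[0,0,0],[0,0,0]],[[0,0,0],[0,0,0]],[[0,0,0],[0,0,0]]]'; python3 s.py
```

```text
r 0.1153 op 0.6302 Ft 15.65 Fx 2.69 Fz -10.31
r 0.1154 op 0.6334 Ft 17.59 Fx 3.1 Fz -13.16
clock: 10.18
eef_pos: [0.5388, 0.1122, 0.3044]
ee_rot: [-3.135, -0.002, -0.376]
ft_force: [9.3, 15.4, -13.0]
finger_gap: 0.0171
finger_force: 40.0
r 0.1154 op 0.633 Ft 17.75 Fx 3.02 Fz -12.99
```

To row units: 0.001 m is 0.016, 0.0008 m is 0.0128.

```bash
python3 -m jog '[[[0,0.016,0.0128],[0,0,0]],[[0,0,0],[0,0,0]]]' >/dev/null; python3 s.py
python3 -m jog '[[[0,0.016,0.0128],[0,0,0]],[[0,0,0],[0,0,0]],[[0,0,0],[0,0,0]],[[0,0,0],[0,0,0]]]'; python3 s.py
```

```text
r 0.1155 op 0.6355 Ft 19.14 Fx 0.83 Fz -7.08
clock: 10.92
eef_pos: [0.5385, 0.1117, 0.3042]
ee_rot: [-3.132, -0.003, -0.375]
ft_force: [7.1, 18.4, -1.7]
finger_gap: 0.0168
finger_force: 40.1
r 0.1155 op 0.638 Ft 19.72 Fx -0.11 Fz -1.72
```

```bash
python3 - <<'E'
from h import *
a,d=imaging.camera("side");cv2.imwrite("pics/s2.png",cv2.resize(a[190:370,190:400],None,fx=3,fy=3)[:,:,::-1])
E
```

```text
(no output)
```

View pics/s2.png

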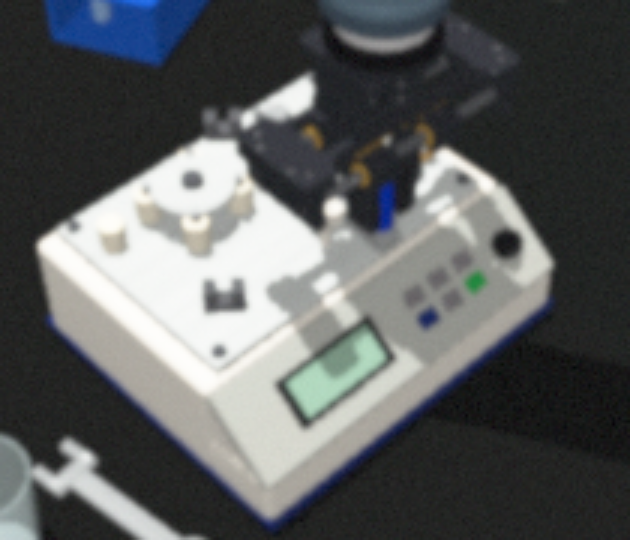

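The grip (385,205) is held between the fingers with the arm swung clear of the rollers. The spare roller (112,232) and the spanner look undisturbed. The force is steady, so I'm handing in.

```bash
python3 s.py; python3 -c "from workcell import finish_job; print(finish_job())"
```

```text
r 0.1155 op 0.6381 Ft 19.53 Fx -0.93 Fz -1.52
the job is handed in; nothing more can be done
None
```

The pressure arm is open against its stop screw, which it met at an opening of about 0.62 rad; the gripper is still holding it there with a steady push of about 20 N at the grip, and the job is handed in.

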